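Open the air ring of a dust-extraction port until it is snug on its stop

TASK

Open up the dust-extraction port on the cabinet: lift its cap off by the knob and set it down gently, knob up, on the free cabinet top beside the port. Then turn the slim ring with the lug, sandwiched between the port's two fixed collars, anticlockwise (seen from above) until you feel it run against the rubber stop hidden inside, and leave it pressed snugly into the rubber without forcing it. Keep off both fixed collars, and leave the tape measure, the wood offcut and the sanding block where they are.

Things in the scene. Friction and masses are not known exactly. Their poses are not given: they have to be found in the camera images.
- port: painted grey extraction port fixed on the cabinet top: flange 150 x 150 x 8 mm with a round collar stack on it, all coaxial about the upright axis. Origin on that axis at the cabinet top (height 0), z up; the collar stack's free top edge is at height 82 mm. Inner bore 54 mm in diameter
- lower_collar: fixed grey collar, 76 mm in diameter, from height 8 to 48.5 mm, under the slim ring; do not touch. Origin and axes as the port's
- upper_collar: fixed grey collar, 72 mm in diameter, from height 62 to 82 mm, over the slim ring, with dark tick marks; do not touch. Origin and axes as the port's
- lug (a point): point on the bare aluminium lug of the slim ring, 56 mm from the axis, height 55 mm; its -x axis points radially outward. Ring 80 mm in diameter with ribbed rim, height 50 to 60.5 mm; the lug is a flat bar reaching 67 mm from the axis, 12 mm wide, height 50 to 60 mm. Free air beside it and 42 mm of it below, down to the flange. The cap, while on, overhangs its inner part
- slim_ring (a joint): angle of the slim ring, rad, grows anticlockwise seen from above; at 0 the lug points along the port's -x (to the robot); starts at 0 to 0.35. Dry drag: a square push on the lug 56 mm from the axis takes about 7.3 N at any angle; the ring stays where it is left, also against the pressed stop. It meets the stop at 1.1 to 1.65, a place that differs each time and cannot be seen
- buffer (a joint): how far the hidden stiff rubber stop is pressed in, rad of ring angle; 0 until the ring meets it, and read too roughly (some 0.01 rad) to go by while turning. Each 0.01 rad (0.56 mm at the lug) adds about 1.25 N to the push needed at the lug. Snug is 0.012 to 0.055 rad, a push 1.5 to 6.9 N above the drag; more is forcing it
- cap_knob (a point): middle of the round knob of the loose grey cap (0.1 to 0.2 kg), on the cap's axis, z up. Knob 30 mm in diameter, its top 12 mm above this point, 26 mm high, on a disc 100 mm in diameter and 6 mm thick; under that a stub, 48 mm in diameter, 8 mm long, sits loosely in the port's bore. Point at height 102 mm on the port, 28 mm when the cap stands on the cabinet top
- tape: tape measure, 71 x 87 x 36 mm, standing on the cabinet beyond the port; origin at the centre of its underside; a bystander
- offcut: plain wood offcut, 45 x 120 x 30 mm, lying on the cabinet beyond the port; origin at the centre of its underside; a bystander
- sander: brown sanding block, 64 x 107 x 31 mm, lying on the cabinet to the right beyond the port; origin at the centre of its underside; a bystander. The cabinet top (height 0) is free from x 0.40 to 0.55 and y -0.25 to -0.12

How it is judged:
On the way, in this order (a step that is already met when the one before it is completed fails the run):
1. the cap stands knob up on the cabinet top beside the port, let go (height (world z) of cap_knob between 0.024 and 0.033 m and angle between cap_knob's own z axis and vertical below 0.1 rad and contact force between the fingers and cap below 0.1 N and linear speed of cap below 0.03 m/s), for 0.2 s.
2. the slim ring is pressed into the rubber stop (value of joint buffer above 0.012 rad), for 0.2 s.
At the end, for the whole second after the job is handed in: the slim ring stays pressed 0.012 to 0.055 rad into its rubber stop, and the cap stands at rest, knob up within 0.1 rad, on the cabinet top (knob point 24 to 33 mm high) (value of joint buffer between 0.012 and 0.055 rad and height (world z) of cap_knob between 0.024 and 0.033 m and angle between cap_knob's own z axis and vertical below 0.1 rad and linear speed of cap below 0.03 m/s); the robot touches nothing.
It fails at once if the stop is forced: pressed in by more than 0.055 rad (value of joint buffer above 0.055 rad).
It fails at once if the robot touches a fixed collar (over 2 N) (contact force between any of the arm, the fingers and upper_collar above 2 N or contact force between any of the arm, the fingers and lower_collar above 2 N).
It fails at once if the cap is dropped (faster than 0.5 m/s while not held) (linear speed of cap above 0.5 m/s and contact force between the fingers and cap below 0.1 N).
It fails at once if the tape measure, offcut or sanding block is shifted by more than 15 mm (distance of any of tape, offcut, sander from where it was at the start of the episode above 0.015 m).
It also fails if it takes over 70 s, if anything falls off the work surface, if the arm or the gripper's body presses on something with over 40 N, if the wrist force passes 120 N, or if a joint passes its speed limit or range.

ROBOT

A 6-joint arm with a two-finger parallel gripper is mounted at the origin on a cart in front of the work surface, level with it; the furniture and walls round the work are solid. World frame = base frame: x ahead of the robot, y to its left, z up, the work surface at z = 0. Lengths are in m, angles in rad, forces in N, time in s.
With the tool pointing down it reaches from about 0.3 to 0.775 m from the base axis. Payload 14.6 kg.
Tool frame: the origin (TCP) lies on the centre line of the jaws, within the pads' length; the fingertips stand 11 mm ahead of it and the grasp point (between the pads) lies 8 mm behind it; z points along the fingers, y is the direction in which the jaws open and shut (so a half turn about z gives the same grasp; the last joint's range is limited). The gripper opens to 85 mm and grips with 20 to 120 N. Pads are 22 mm wide; open, the fingers measure 114 mm over their backs; the gripper's body (76 mm by 85 mm) begins 54 mm behind the grasp point. The pads swing forward as they close: fully open they stand 13 mm farther back than shut.
Start: joints at [1.245, 0.3, 1.521, -0, 1.321, -0.067], TCP at [0.141, 0.532, 0.242] pointing down, gripper open.
Joint ranges: [-3.03, 3.03], [-0.79, 2.21], [0.23, 2.52], [-1.04, 4.18], [0, 3.07], [-2.55, 2.55]. Speed limits (rad/s): [2.22, 2.22, 2.57, 3.14, 3.14, 3.14].

INTERFACE

Orientations are given as a 3x3 rotation matrix whose columns are the frame's x, y, z axes.
In Python, from rig import bot gives the robot as it stands.
- The arm moves only by the tool carry_out, never from a script. Its argument "deltas" is a list of rows, each a list of 6 numbers: the shift along the tool's x, y, z in cm, then the turn, a rotation vector about the tool's x, y, z in degrees. In form: [[dx, dy, dz, rx, ry, rz], ...]. A call has 1 to 20 rows; each row is the pose to reach, as a shift and turn from the pose commanded when the call began, along the tool's axes at that moment; what a row does not reach only later rows make up. A row lasts 1/8 s, in which the tool goes at most 62.5 mm and 10.7 degrees, less where a joint would pass 70% of its speed; a pose out of reach is approached as far as the arm can. A call with a gripper value outside its range is refused whole. "fingers" is the closure, from -1 (fully open) to 1 (shut), set as the call begins (left out, the last holds). The fingers move at their own pace and stop on an object; "force" is the grip in N (left out, the last holds). Time passes only in rows, so rows that repeat a pose let the fingers close. It gives the time, the measured TCP pose, the force and the opening at its end, in the units of the state.
- bot.read_state(): the state, without advancing time (a new reading comes with each control period).
- bot.camera(name): name is "side" or "top" or "wrist"; returns a dict with "image" (400x640x3 uint8, blue, green, red), "fx", "fy", "cx", "cy" (pixels), "R" (3x3) and "t" (3): a world point X has camera coordinates R X + t. Camera axes: x right, y down, z forward; pixel columns grow to the right and rows downward; lengths in m; the calibration is good to about 2 mm. The wrist camera is an equidistant fisheye: a pixel r from the principal point sees the ray r / f radians off the axis. A picture is of the moment at which its call begins. There is no depth.
- bot.close_job(): hands the job in, once; it reports no verdict.
Trained networks look in the newest picture that a camera, given by its name, has taken for a name from the list of things; names that differ only in an ending like _2 or _b are one class to them, and where a whole thing is asked for, a point or a joint stands for the part that bears it (a point fixed in the world has none). Each returns a list of dicts, best first, with "p" (0 to 1); they miss things now and then, are a little off and sometimes report something else, mostly with a low value. They report only what shows in the picture. A call takes as long as a camera call.
- bot.masks_of(camera, name): "pixels" (400x640 bool, what is visible of it) and "extent" ([left, top, width, height] in pixels, round what is visible of it).
- bot.mark_of(camera, name): "position" ([column, row] in pixels: a listed point, or the origin of a listed thing).
The state is a dict: "clock": time; "q": joint angles; "joint_velocities": joint speeds; "tau": joint torques, N m; "tcp_pos": TCP position; "tool_rot": TCP orientation; "ft_force": force on the tool from outside, world axes, zero at the start; "ft_torque": the same for the moment, N m; "opening": finger opening in m.
Only numpy, scipy, OpenCV 4.12 (cv2) and the standard library are available. Lean on these libraries where they do the work, as an engineer would, in place of code of your own. Each camera call takes 0.05 s, during which the arm holds its last target.

## Working session

There is one attempt and no reset: what is moved stays moved. The work goes in short steps, Python scripts to look and compute and a tool call to move; the robot and the scene stay as the last step left them, time stands still between calls to the robot, and variables do not carry over. Pictures are saved under pics/ and viewed, and the job is handed in when it is done.

Besides the shell and the picture viewer there is one more tool, called after "Request:" by a JSON object that holds its "method" and its "body", one argument or row to a line. carry_out: Moves the arm, as the interface text tells. Its arguments: {"type":"object","properties":{"deltas":{"type":"array","items":{"type":"array","items":{"type":"number"}}},"fingers":{"type":"number"},"force":{"type":"number"}},"required":["deltas"]}

```bash
ls; mkdir -p pics; cat > h.py <<'E'
import numpy as np, cv2
from rig import bot
def shot(n,fn):
    c=bot.camera(n); cv2.imwrite('pics/'+fn,c['image']); return c
def ray(c,px,fish=False):
    u=(px[0]-c['cx'])/c['fx']; v=(px[1]-c['cy'])/c['fy']
    if fish:
        r=np.hypot(u,v); d=np.array([np.sin(r)*u/r,np.sin(r)*v/r,np.cos(r)])
    else: d=np.array([u,v,1.])
    R=np.array(c['R']);t=np.array(c['t'])
    return -R.T@t, R.T@d
def atz(c,px,z,fish=False):
    o,d=ray(c,px,fish); return o+d*(z-o[2])/d[2]
E
python3 - <<'E'
from h import *
s=bot.read_state(); print(s['clock'],s['tcp_pos'],s['tool_rot'],s['ft_force'])
for n in['top','side','wrist']:
    c=shot(n,n+'0.png')
    print(n,c['fx'],c['cx'],c['cy'],-np.array(c['R']).T@np.array(c['t']))
    for nm,z in[('port',0),('cap_knob',.102),('lug',.055),('tape',0),('offcut',0),('sander',0)]:
        for m in bot.mark_of(n,nm)[:2]: print(nm,round(m['p'],2),np.round(m['position'],1),np.round(atz(c,m['position'],z,n=='wrist'),4))
E
```

```text
pics
0.0 [0.14067787 0.53145106 0.24166727] [[-9.66691518e-01  2.55944005e-01 -4.19235857e-04]
 [ 2.55944329e-01  9.66690781e-01 -1.19802606e-03]
 [ 9.86438512e-05 -1.26542267e-03 -9.99999194e-01]] [-0.04638131 -0.16611674 -0.09036949]
top 490.19137345196384 333.02784880455914 206.3486920870968 [ 0.3877863  -0.01066244  1.24453212]
port 0.92 [280.9 228.4] [0.5419 0.1203 0.    ]
cap_knob 0.86 [275.2 214.3] [0.563  0.1229 0.102 ]
lug 0.5 [274.  243.3] [0.499  0.1314 0.055 ]
tape 0.68 [337.3 175.9] [ 0.6763 -0.0268  0.    ]
offcut 0.7 [260.4 156.9] [0.7315 0.1734 0.    ]
sander 0.79 [419. 188.] [ 0.6398 -0.2377  0.    ]
side 439.6098007901069 319.9535639239141 200.76543624864027 [0.56433505 0.86066268 0.56260737]
port 0.79 [338.5 273.5] [0.5511 0.1178 0.    ]
cap_knob 0.9 [337.2 231.6] [0.5529 0.1165 0.102 ]
lug 0.89 [364.3 255.1] [0.4994 0.1313 0.055 ]
tape 0.61 [282.7 239.8] [ 0.6799 -0.0152  0.    ]
offcut 0.62 [245.  288.8] [0.7397 0.164  0.    ]
sander 0.66 [302.1 199.5] [ 0.6442 -0.2198  0.    ]
wrist 309.70691628693146 318.2732810400181 199.1730017752725 [0.06529384 0.55238039 0.37305695]
```

View pics/top0.png

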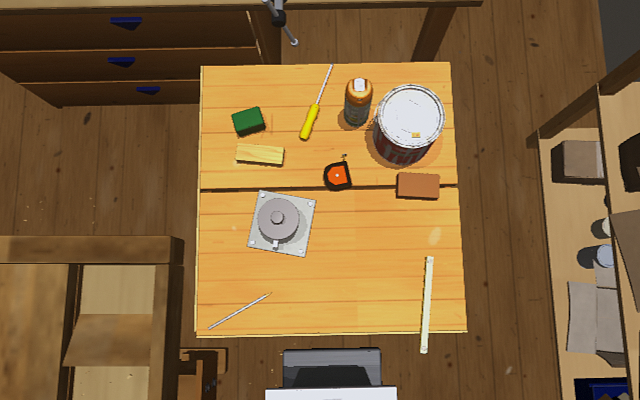

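View pics/side0.png

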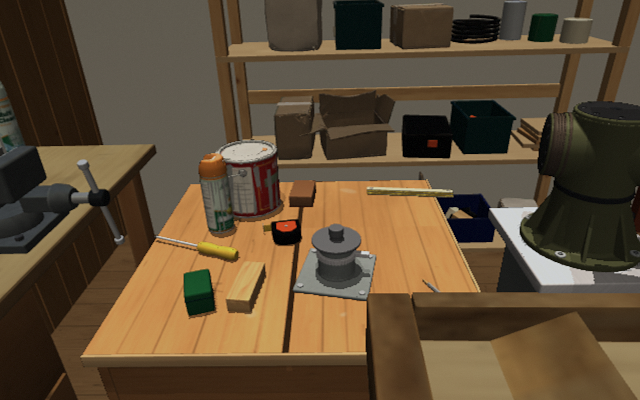

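```bash
python3 - <<'E'
from h import *
a=cv2.imread('pics/top0.png')[180:265,235:330]; b=cv2.imread('pics/side0.png')[215:305,285:390]
a=cv2.resize(a,(790,707),interpolation=cv2.INTER_CUBIC)[:600]
b=cv2.resize(b,(700,600),interpolation=cv2.INTER_CUBIC)
cv2.imwrite('pics/topz.png',a);cv2.imwrite('pics/sidez.png',b)
E
```

```text
(no output)
```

View pics/topz.png

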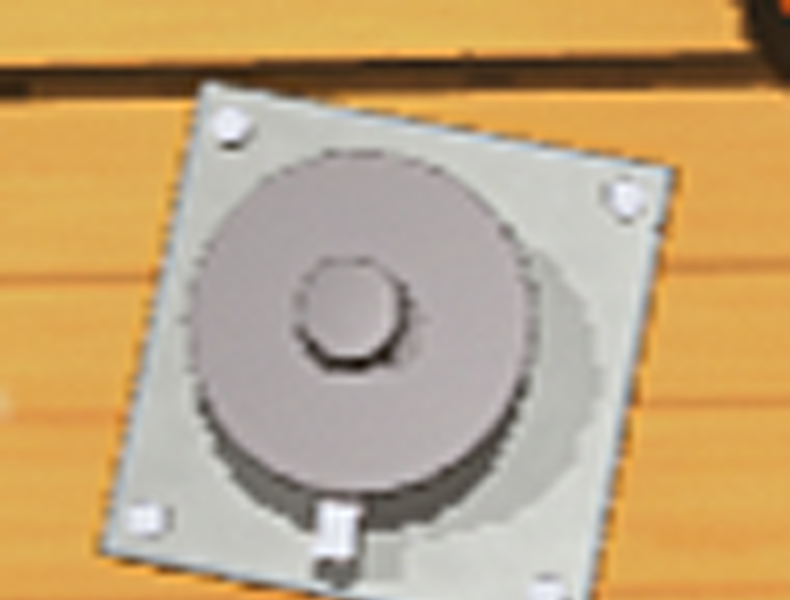

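View pics/sidez.png

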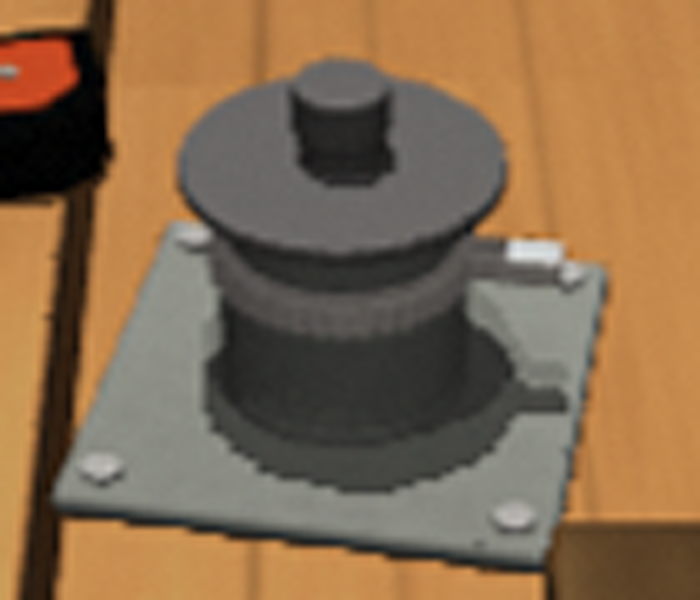

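View pics/wrist0.png

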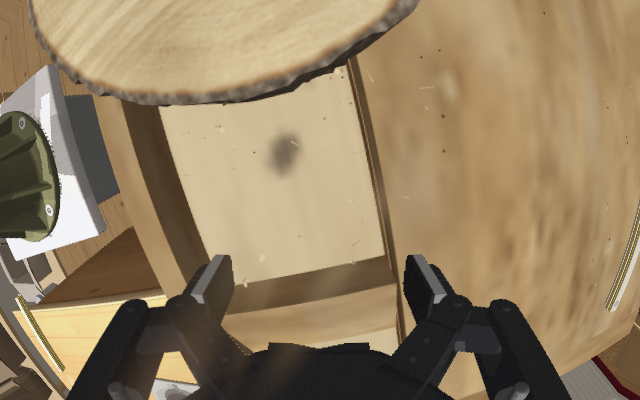

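```bash
python3 - <<'E'
from h import *
T=bot.camera('top');S=bot.camera('side')
for c,l in((T,[((277.1,217),.114),((278.3,218.6),.096),((275.6,243.7),.06),((259.4,190.2),.008),((316.2,200.4),.008),((247.0,246.1),.008)]),(S,[((336.4,227.7),.114),((336.4,239.4),.096),((365.3,252.8),.06),((310.5,248.5),.008),((375.8,255.5),.008),((294,290.5),.008),((366.5,299.5),.008)])):
    for p,z in l: print(p,np.round(atz(c,p,z),4))
E
```

```text
(277.1, 217) [0.5547 0.1171 0.114 ]
(278.3, 218.6) [0.5535 0.1163 0.096 ]
(275.6, 243.7) [0.4975 0.1269 0.06  ]
(259.4, 190.2) [0.6409 0.1744 0.008 ]
(316.2, 200.4) [0.6112 0.0288 0.008 ]
(247.0, 246.1) [0.4977 0.2051 0.008 ]
(336.4, 227.7) [0.5545 0.1214 0.114 ]
(336.4, 239.4) [0.5549 0.1356 0.096 ]
(365.3, 252.8) [0.4975 0.1305 0.06  ]
(310.5, 248.5) [0.6121 0.0351 0.008 ]
(375.8, 255.5) [0.4685 0.0659 0.008 ]
(294, 290.5) [0.6396 0.1809 0.008 ]
(366.5, 299.5) [0.5002 0.2098 0.008 ]
```

```bash
cat >> h.py <<'E'
from scipy.spatial.transform import Rotation as Ro
def row(p,yaw,p0=None,R0=None):
    s=bot.read_state()
    if p0 is None: p0=np.array(s['tcp_pos']);
    if R0 is None: R0=np.array(s['tool_rot'])
    y=np.radians(yaw);x=np.array([np.cos(y),np.sin(y),0]);z=np.array([0,0,-1.]);R=np.c_[x,np.cross(z,x),z]
    return np.round(np.r_[R0.T@(np.array(p)-p0)*100, np.degrees(Ro.from_matrix(R0.T@R).as_rotvec())],2)
E
python3 - <<'E'
from h import *
print(row([.14,.53,.29],165));print(row([.5545,.119,.29],75));print(row([.5545,.119,.2],75))
E
```

```text
[ 0.03 -0.18 -4.77  0.    0.    0.17]
[-50.56 -29.31  -4.77   0.    -0.    90.17]
[-50.56 -29.31   4.23   0.    -0.    90.17]
```

Request:
{"method": "carry_out", "body": {
  "deltas": [
    [0, 0, -4.8, 0, 0, 0],
    [-8, -4.5, -4.8, 0, 0, 0],
    [-14, -8, -4.8, 0, 0, 10],
    [-20, -11.6, -4.8, 0, 0, 20],
    [-26, -15, -4.8, 0, 0, 30],
    [-31, -18, -4.8, 0, 0, 40],
    [-36, -21, -4.8, 0, 0, 50],
    [-41, -24, -4.8, 0, 0, 60],
    [-46, -27, -4.8, 0, 0, 70],
    [-50.56, -29.3, -4.8, 0, 0, 80],
    [-50.56, -29.3, -2, 0, 0, 90.1],
    [-50.56, -29.3, -2, 0, 0, 90.1],
    [-50.56, -29.3, -2, 0, 0, 90.1],
    [-50.56, -29.3, -2, 0, 0, 90.1]
  ],
  "fingers": -1
}}

```text
clock: 2.9
tcp_pos: [0.5543, 0.12, 0.2636]
tool_rot: [[0.255, 0.967, 0.002], [0.967, -0.255, 0.0], [0.001, 0.002, -1.0]]
ft_force: [0.2, 0.6, -0.1]
opening: 0.0853
```

```bash
python3 - <<'E'
from h import *
s=bot.read_state(); print(s['clock'],s['q'],s['tcp_pos'],s['tool_rot'],s['ft_force'])
c=shot('wrist','w1.png')
for nm,z in[('port',0),('cap_knob',.102),('lug',.055)]:
    for m in bot.mark_of('wrist',nm)[:2]: print(nm,round(m['p'],2),np.round(m['position'],1),np.round(atz(c,m['position'],z,True),4))
print(row([.5545,.119,.13],75),row([.5545,.119,.103],75))
E
```

```text
2.9 [1.48568253e-01 3.21918473e-01 1.44241617e+00 6.24910072e-05
 1.37540315e+00 4.05892029e-01] [0.55426983 0.11998033 0.26360421] [[ 2.54504316e-01  9.67069915e-01  1.82535235e-03]
 [ 9.67071316e-01 -2.54505318e-01  3.35187176e-04]
 [ 7.88711314e-04  1.67993931e-03 -9.99998278e-01]] [ 0.18284954  0.60395372 -0.11252852]
cap_knob 0.89 [318.5 188. ] [0.5544 0.1165 0.102 ]
cap_knob 0.55 [268.8 177.1] [0.5102 0.1397 0.102 ]
lug 0.68 [268.9 178.2] [0.4995 0.1293 0.055 ]
[-5.000e-02  1.000e-02  1.329e+01  5.000e-02 -2.000e-02  1.500e-01] [-5.000e-02  1.000e-02  1.599e+01  5.000e-02 -2.000e-02  1.500e-01]
```

View pics/w1.png

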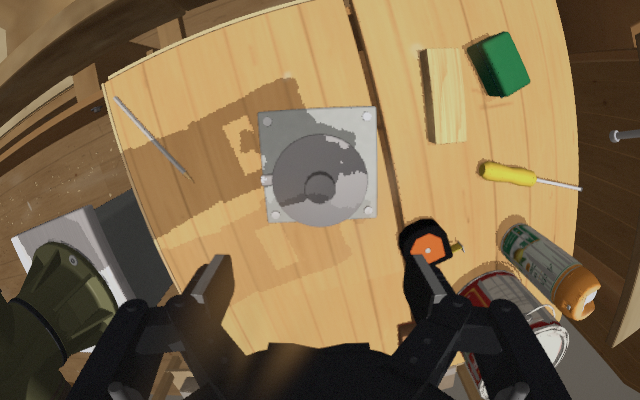

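Request:
{"method": "carry_out", "body": {
  "deltas": [
    [-0.2, 0, 4, 0, 0, 0],
    [-0.2, 0, 8, 0, 0, 0],
    [-0.2, 0, 12, 0, 0, 0],
    [-0.2, 0, 14, 0, 0, 0],
    [-0.2, 0, 15.5, 0, 0, 0],
    [-0.2, 0, 15.5, 0, 0, 0],
    [-0.2, 0, 15.5, 0, 0, 0]
  ],
  "fingers": -1
}}

```text
clock: 3.98
tcp_pos: [0.5545, 0.1172, 0.1083]
tool_rot: [[0.257, 0.966, 0.001], [0.966, -0.257, 0.0], [0.001, 0.001, -1.0]]
ft_force: [0.6, 0.1, -0.1]
opening: 0.0853
```

Request:
{"method": "carry_out", "body": {
  "deltas": [
    [0, 0, 0, 0, 0, 0],
    [0, 0, 0, 0, 0, 0],
    [0, 0, 0, 0, 0, 0],
    [0, 0, 0, 0, 0, 0],
    [0, 0, 0, 0, 0, 0],
    [0, 0, 0, 0, 0, 0],
    [0, 0, 0, 0, 0, 0],
    [0, 0, 0, 0, 0, 0]
  ],
  "fingers": 1,
  "force": 40
}}

```text
clock: 4.97
tcp_pos: [0.5542, 0.1171, 0.1078]
tool_rot: [[0.258, 0.966, 0.001], [0.966, -0.258, 0.0], [0.0, 0.001, -1.0]]
ft_force: [-2.1, -0.6, 5.4]
opening: 0.0283
```

```bash
python3 - <<'E'
from h import *
shot('side','s2.png');shot('wrist','w2.png')
b=cv2.imread('pics/s2.png')[180:305,265:410]
cv2.imwrite('pics/s2z.png',cv2.resize(b,(696,600),interpolation=cv2.INTER_CUBIC))
E
```

```text
(no output)
```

View pics/s2z.png

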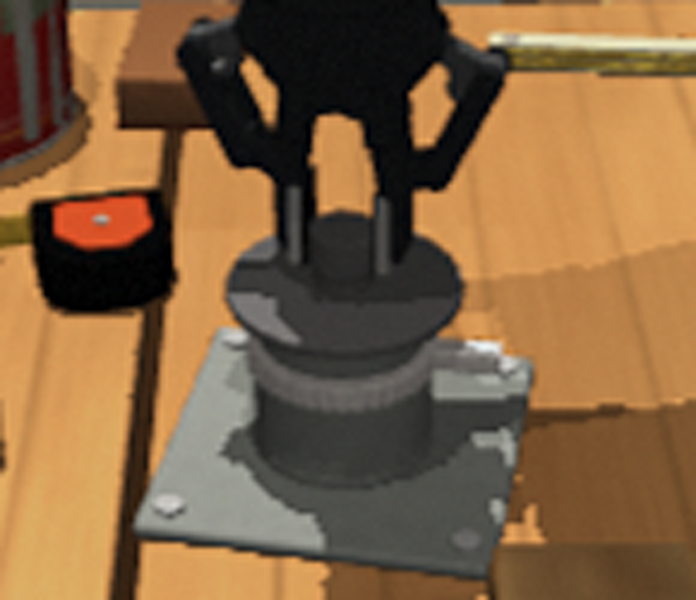

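Request:
{"method": "carry_out", "body": {
  "deltas": [
    [0, 0, -1, 0, 0, 0],
    [0, 0, -3, 0, 0, 0],
    [0, 0, -6, 0, 0, 0],
    [0, 0, -9, 0, 0, 0],
    [0, 0, -9, 0, 0, 0]
  ]
}}

```text
clock: 5.7
tcp_pos: [0.5547, 0.1172, 0.1995]
tool_rot: [[0.258, 0.966, 0.004], [0.966, -0.258, 0.001], [0.002, 0.004, -1.0]]
ft_force: [0.5, -0.2, -2.0]
opening: 0.0281
```

```bash
python3 - <<'E'
from h import *
shot('side','s3.png')
print(row([.48,-.185,.2],75))
E
```

```text
[-3.11e+01  6.20e-01 -2.50e-01  7.00e-02 -3.00e-02  7.00e-02]
```

View pics/s3.png

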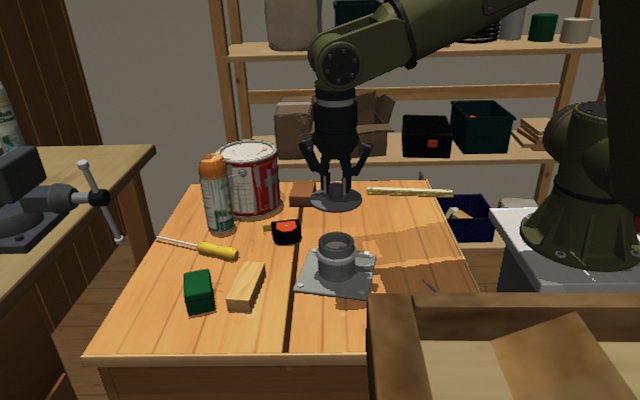

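Request:
{"method": "carry_out", "body": {
  "deltas": [
    [-2, 0, 0, 0, 0, 0],
    [-5, 0.1, 0, 0, 0, 0],
    [-9, 0.2, 0, 0, 0, 0],
    [-13, 0.3, 0, 0, 0, 0],
    [-17, 0.4, 0, 0, 0, 0],
    [-21, 0.5, 0, 0, 0, 0],
    [-25, 0.6, 0, 0, 0, 0],
    [-29, 0.6, 0, 0, 0, 0],
    [-31.1, 0.6, 1, 0, 0, 0],
    [-31.1, 0.6, 4, 0, 0, 0],
    [-31.1, 0.6, 8, 0, 0, 0],
    [-31.1, 0.6, 12, 0, 0, 0],
    [-31.1, 0.6, 14, 0, 0, 0],
    [-31.1, 0.6, 15, 0, 0, 0],
    [-31.1, 0.6, 15, 0, 0, 0],
    [-31.1, 0.6, 15, 0, 0, 0]
  ]
}}

```text
clock: 7.75
tcp_pos: [0.4799, -0.1853, 0.0481]
tool_rot: [[0.258, 0.966, 0.001], [0.966, -0.258, -0.001], [-0.0, 0.001, -1.0]]
ft_force: [0.5, -0.6, -3.3]
opening: 0.0285
```

```bash
python3 - <<'E'
from h import *
print(bot.read_state()['tcp_pos'],bot.read_state()['ft_force'])
a=shot('side','s4.png')['image'][100:260,300:480]
cv2.imwrite('pics/s4z.png',cv2.resize(a,(675,600),interpolation=cv2.INTER_CUBIC))
E
```

```text
[ 0.47993572 -0.18525003  0.04806378] [ 0.53534512 -0.58806145 -3.2643359 ]
```

View pics/s4z.png

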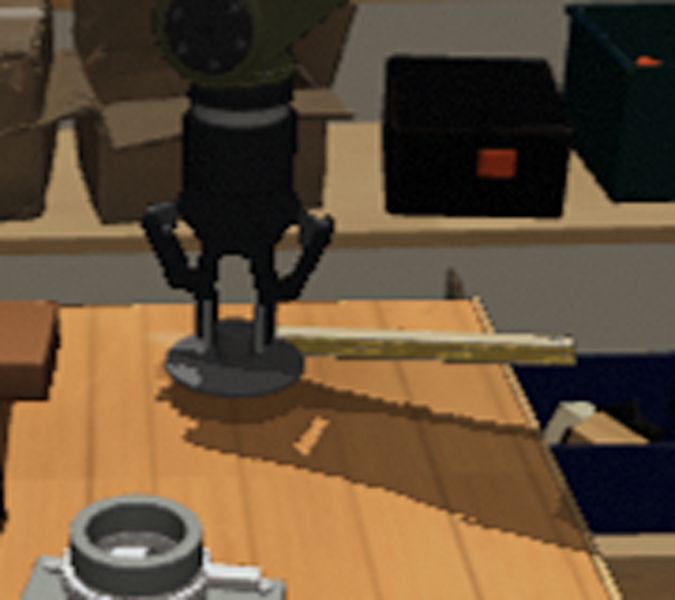

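Request:
{"method": "carry_out", "body": {
  "deltas": [
    [0, 0, 0.5, 0, 0, 0],
    [0, 0, 0.9, 0, 0, 0],
    [0, 0, 1.2, 0, 0, 0],
    [0, 0, 1.2, 0, 0, 0]
  ]
}}

```text
clock: 8.3
tcp_pos: [0.4796, -0.1849, 0.035]
tool_rot: [[0.258, 0.966, -0.0], [0.966, -0.258, 0.0], [0.0, -0.001, -1.0]]
ft_force: [-0.4, 0.4, -1.9]
opening: 0.0282
```

Request:
{"method": "carry_out", "body": {
  "deltas": [
    [0, 0, 0.1, 0, 0, 0],
    [0, 0, 0.15, 0, 0, 0],
    [0, 0, 0.15, 0, 0, 0]
  ]
}}

```text
clock: 8.68
tcp_pos: [0.4797, -0.185, 0.0338]
tool_rot: [[0.258, 0.966, 0.0], [0.966, -0.258, -0.0], [-0.0, 0.0, -1.0]]
ft_force: [0.1, -0.1, -1.8]
opening: 0.0281
```

Request:
{"method": "carry_out", "body": {
  "deltas": [
    [0, 0, 0.05, 0, 0, 0],
    [0, 0, 0.1, 0, 0, 0],
    [0, 0, 0.1, 0, 0, 0]
  ]
}}

```text
clock: 9.05
tcp_pos: [0.4798, -0.185, 0.0337]
tool_rot: [[0.258, 0.966, 0.0], [0.966, -0.258, -0.0], [-0.0, 0.0, -1.0]]
ft_force: [-7.2, 2.2, 12.6]
opening: 0.0281
```

Request:
{"method": "carry_out", "body": {
  "deltas": [
    [0, 0, -0.08, 0, 0, 0],
    [0, 0, -0.08, 0, 0, 0],
    [0, 0, -0.08, 0, 0, 0],
    [0, 0, -0.08, 0, 0, 0],
    [0, 0, -0.08, 0, 0, 0],
    [0, 0, -0.08, 0, 0, 0]
  ],
  "fingers": -1
}}

```text
clock: 9.8
tcp_pos: [0.4797, -0.1849, 0.0335]
tool_rot: [[0.258, 0.966, -0.0], [0.966, -0.258, 0.0], [-0.0, -0.0, -1.0]]
ft_force: [0.1, -0.5, 0.5]
opening: 0.0855
```

Request:
{"method": "carry_out", "body": {
  "deltas": [
    [0, 0, -1, 0, 0, 0],
    [0, 0, -3, 0, 0, 0],
    [0, 0, -6, 0, 0, 0],
    [0, 0, -10, 0, 0, 0],
    [0, 0, -14, 0, 0, 0],
    [0, 0, -14, 0, 0, 0]
  ]
}}

```text
clock: 10.55
tcp_pos: [0.4808, -0.1854, 0.1772]
tool_rot: [[0.258, 0.966, 0.005], [0.966, -0.258, -0.003], [-0.001, 0.006, -1.0]]
ft_force: [-0.1, 0.4, -0.6]
opening: 0.0853
```

```bash
python3 - <<'E'
from h import *
print(bot.read_state()['opening'])
c=shot('side','s5.png')
for n in('side','top'):
  c=shot(n,n+'5.png')
  for nm,z in[('cap_knob',.028),('port',0),('lug',.055)]:
    for m in bot.mark_of(n,nm)[:2]: print(n,nm,round(m['p'],2),np.round(m['position'],1),np.round(atz(c,m['position'],z),4))
a=cv2.imread('pics/top5.png')[180:265,235:330]; cv2.imwrite('pics/t5z.png',cv2.resize(a,None,fx=7,fy=7,interpolation=cv2.INTER_CUBIC))
b=cv2.imread('pics/side5.png')[215:305,285:390]; cv2.imwrite('pics/s5z.png',cv2.resize(b,None,fx=6.6,fy=6.6,interpolation=cv2.INTER_CUBIC))
E
```

```text
0.08525974812256072
side cap_knob 0.82 [364.3 195.8] [ 0.4755 -0.1813  0.028 ]
side port 0.57 [337.3 273.5] [0.5536 0.1177 0.    ]
side lug 0.72 [363.6 254.2] [0.5006 0.1281 0.055 ]
top cap_knob 0.47 [399.9 244.9] [ 0.491 -0.178  0.028]
top port 0.71 [280.4 224.2] [0.5527 0.1215 0.    ]
top lug 0.63 [274.7 245.6] [0.4933 0.1297 0.055 ]
top lug 0.35 [280.4 220.7] [0.5541 0.1157 0.055 ]
```

View pics/side5.png

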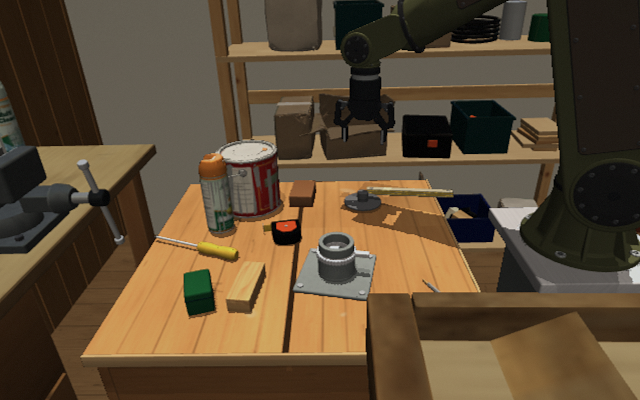

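View pics/t5z.png

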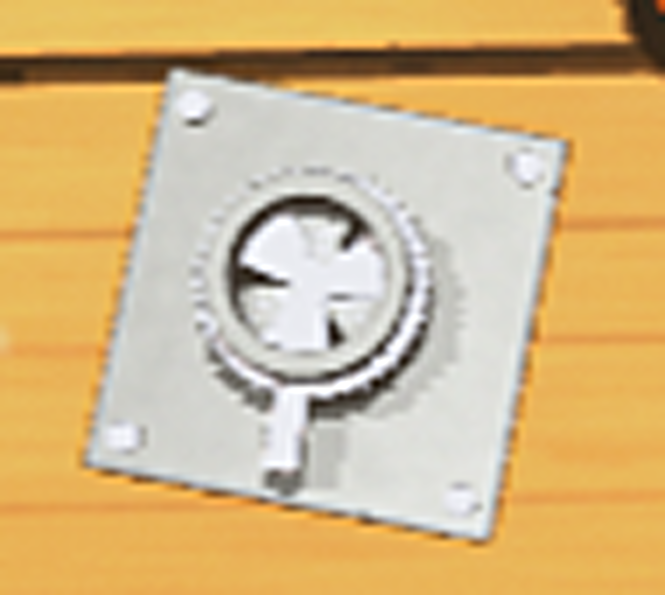

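View pics/s5z.png

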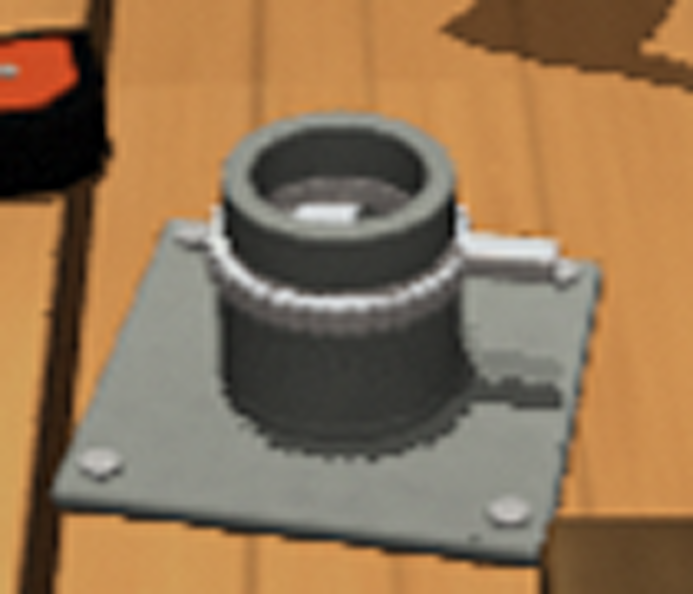

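```bash
python3 - <<'E'
from h import *
T=bot.camera('top');S=bot.camera('side')
t=lambda x,y:(235+x/7,180+y/7)
s=lambda x,y:(285+x/6.6,215+y/6.6)
for nm,c,p,z in[('bore',T,t(310,275),.082),('lugout',T,t(283,468),.06),('lugin',T,t(292,390),.06)]+[('cor',T,t(*q),.008) for q in((170,70),(568,143),(490,540),(88,465))]+[('bore',S,s(340,178),.082),('lugout',S,s(557,247),.06)]+[('cor',S,s(*q),.008) for q in((172,221),(603,266),(540,555),(55,497))]:
    print(nm,np.round(atz(c,p,z)[:2],4))
E
```

```text
bore [0.5538 0.1155]
lugout [0.4898 0.1273]
lugin [0.5168 0.1242]
cor [0.6415 0.1747]
cor [0.6112 0.0289]
cor [0.4669 0.0591]
cor [0.4968 0.2037]
bore [0.5546 0.1233]
lugout [0.4892 0.1294]
cor [0.6109 0.035 ]
cor [0.4672 0.0651]
cor [0.4995 0.2087]
cor [0.641  0.1803]
```

```bash
python3 - <<'E'
from h import *
print(row([.502,.1565,.177],-10)); print(bot.read_state()['q'])
E
```

```text
[ 3.357e+01 -6.640e+00 -3.600e-01 -3.000e-02  2.000e-02  8.507e+01]
[-4.39270635e-01  2.90171390e-01  1.70255947e+00  3.58925520e-06
  1.14939865e+00 -1.78671821e-01]
```

Request:
{"method": "carry_out", "body": {
  "deltas": [
    [4, -0.7, -0.4, 0, 0, 10],
    [8, -1.5, -0.4, 0, 0, 20],
    [12, -2.3, -0.4, 0, 0, 30],
    [16, -3.1, -0.4, 0, 0, 40],
    [20, -3.9, -0.4, 0, 0, 50],
    [24, -4.7, -0.4, 0, 0, 60],
    [28, -5.5, -0.4, 0, 0, 70],
    [32, -6.3, -0.4, 0, 0, 80],
    [33.6, -6.6, -0.4, 0, 0, 85],
    [33.6, -6.6, -0.4, 0, 0, 85],
    [33.6, -6.6, -0.4, 0, 0, 85]
  ],
  "fingers": 1
}}

```text
clock: 12.48
tcp_pos: [0.5024, 0.156, 0.1775]
tool_rot: [[0.985, -0.171, -0.0], [-0.171, -0.985, -0.0], [-0.0, 0.0, -1.0]]
ft_force: [0.0, -0.2, 0.0]
opening: 0.0002
```

```bash
python3 - <<'E'
from h import *
s=bot.read_state();print(s['clock'],s['tcp_pos'],s['q'],s['ft_force'],s['opening'],row([.502,.1565,.06],-10))
c=shot('wrist','w6.png')
for nm,z in[('port',0),('lug',.055),('cap_knob',.028)]:
    for m in bot.mark_of('wrist',nm)[:2]: print(nm,round(m['p'],2),np.round(m['position'],1),np.round(atz(c,m['position'],z,True),4))
E
```

```text
12.475 [0.50244217 0.1560462  0.1774761 ] [ 2.31579023e-01  3.10673457e-01  1.66487462e+00 -1.73451748e-04
  1.16634176e+00  1.97402685e+00] [ 0.04542536 -0.20945846  0.04850979] 0.00018292843836874406 [-5.000e-02 -4.000e-02  1.175e+01  2.000e-02  1.000e-02  1.700e-01]
port 0.71 [346.  121.8] [0.5572 0.1193 0.    ]
cap_knob 0.89 [586.4 164.5] [ 0.4793 -0.1763  0.028 ]
```

View pics/w6.png

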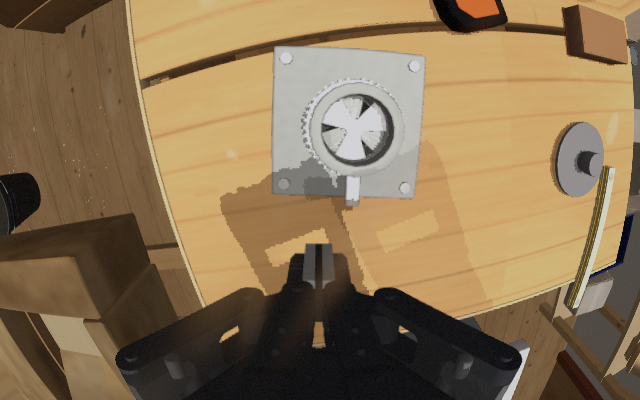

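```bash
python3 - <<'E'
from h import *
c=bot.camera('wrist')
for nm,p,z in[('bore',(358.5,128.5),.082),('lugend',(353,200),.06),('lugin',(353,178),.06),('c1',(277,47),.008),('c2',(425,57),.008),('c3',(413,198),.008),('c4',(272,192),.008)]:
    print(nm,np.round(atz(c,p,z,True)[:2],4))
E
```

```text
bore [0.5573 0.1173]
lugend [0.496 0.128]
lugin [0.515  0.1253]
c1 [0.642  0.1722]
c2 [0.6119 0.031 ]
c3 [0.4693 0.0614]
c4 [0.5009 0.2049]
```

Request:
{"method": "carry_out", "body": {
  "deltas": [
    [0, 0, 4, 0, 0, 0],
    [0, 0, 8, 0, 0, 0],
    [0, 0, 10.5, 0, 0, 0],
    [0, 0, 12.1, 0, 0, 0],
    [0, 0, 12.1, 0, 0, 0],
    [0, 0, 12.1, 0, 0, 0]
  ]
}}

```text
clock: 13.48
tcp_pos: [0.5031, 0.1568, 0.0576]
tool_rot: [[0.985, -0.172, 0.002], [-0.172, -0.985, 0.0], [0.001, -0.001, -1.0]]
ft_force: [0.6, 0.2, 0.9]
opening: 0.0001
```

```bash
cat >> h.py <<'E'
AX=np.array([.555,.118])
def st():
    s=bot.read_state();p=np.array(s['tcp_pos']);R=np.array(s['tool_rot']);f=np.array(s['ft_force'])
    d=p[:2]-AX; yaw=np.degrees(np.arctan2(R[1,0],R[0,0])); 
    u=-R[:2,0]/np.linalg.norm(R[:2,0]); t=np.array([-u[1],u[0]])
    print('t',round(s['clock'],2),'p',np.round(p,4),'yaw',round(yaw,2),'rad',np.round(d@u,4),'tan',np.round(d@t,4),'Ft',round(f[:2]@t,2),'Fr',round(f[:2]@u,2),'Fz',round(f[2],2))
def pose(theta_deg,rad=.058,tan=-.0205,z=.056):
    th=np.radians(theta_deg);u=np.array([np.cos(th),np.sin(th)]);t=np.array([-u[1],u[0]])
    return np.r_[AX+rad*u+tan*t,z],theta_deg-180
E
python3 - <<'E'
from h import *
st()
for th in (170,): print(row(*pose(th)))
a=shot('side','s7.png')['image'][180:305,285:430]
cv2.imwrite('pics/s7z.png',cv2.resize(a,None,fx=4.8,fy=4.8,interpolation=cv2.INTER_CUBIC))
E
```

```text
t 13.47 p [0.5031 0.1568 0.0576] yaw -9.93 rad 0.0579 tan -0.0293 Ft -0.33 Fr -0.53 Fz 0.9
[-0.01  0.87  0.16 -0.04 -0.08  0.07]
```

View pics/s7z.png

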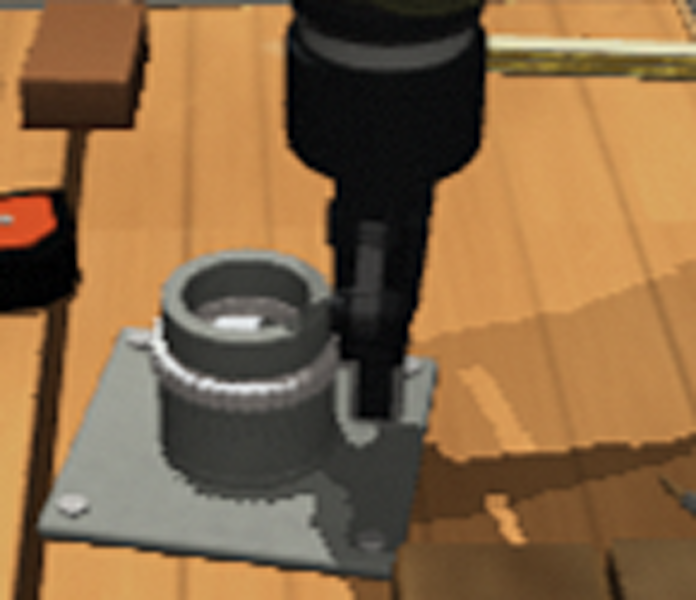

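Request:
{"method": "carry_out", "body": {
  "deltas": [
    [-0.1, 0.2, 0.1, 0, 0, 0],
    [-0.2, 0.4, 0.15, 0, 0, 0],
    [-0.2, 0.6, 0.15, 0, 0, 0],
    [-0.2, 0.6, 0.15, 0, 0, 0]
  ]
}}

```text
clock: 14.02
tcp_pos: [0.4995, 0.151, 0.0552]
tool_rot: [[0.985, -0.173, 0.0], [-0.173, -0.985, 0.0], [0.0, -0.0, -1.0]]
ft_force: [-0.1, 1.0, 0.2]
opening: 0.0003
```

Request:
{"method": "carry_out", "body": {
  "deltas": [
    [0, 0.1, 0, 0, 0, 0],
    [0, 0.2, 0, 0, 0, 0],
    [0, 0.3, 0, 0, 0, 0],
    [0, 0.3, 0, 0, 0, 0]
  ]
}}

```text
clock: 14.52
tcp_pos: [0.499, 0.1482, 0.0551]
tool_rot: [[0.985, -0.172, -0.0], [-0.172, -0.985, -0.0], [-0.0, 0.0, -1.0]]
ft_force: [0.2, -0.2, 0.1]
opening: 0.0001
```

Request:
{"method": "carry_out", "body": {
  "deltas": [
    [0, 0.1, 0, 0, 0, 0],
    [0, 0.2, 0, 0, 0, 0],
    [0, 0.3, 0, 0, 0, 0],
    [0, 0.3, 0, 0, 0, 0]
  ]
}}

```text
clock: 15.02
tcp_pos: [0.4985, 0.1458, 0.0551]
tool_rot: [[0.985, -0.172, 0.0], [-0.172, -0.985, 0.001], [0.0, -0.001, -1.0]]
ft_force: [0.9, 6.2, -1.2]
opening: -0.0001
```

```bash
python3 - <<'E'
from h import *
st()
E
```

```text
t 15.03 p [0.4985 0.1458 0.0551] yaw -9.92 rad 0.0605 tan -0.0177 Ft -6.22 Fr 0.19 Fz -1.22
```

```bash
cat >> h.py <<'E'
def arc(phis,C):
    for f in phis:
        a=-np.radians(f);M=np.array([[np.cos(a),-np.sin(a)],[np.sin(a),np.cos(a)]])
        d=(np.array(C)-M@np.array(C))*100
        print('[%.2f, %.2f, 0, 0, 0, %.2f],'%(d[0],d[1],-f),end=' ')
    print()
E
python3 - <<'E'
from h import *
arc([2,5,10,15,20,24],[.0605,.0177])
E
```

```text
[-0.06, 0.21, 0, 0, 0, -2.00], [-0.13, 0.53, 0, 0, 0, -5.00], [-0.22, 1.08, 0, 0, 0, -10.00], [-0.25, 1.63, 0, 0, 0, -15.00], [-0.24, 2.18, 0, 0, 0, -20.00], [-0.20, 2.61, 0, 0, 0, -24.00],
```

Request:
{"method": "carry_out", "body": {
  "deltas": [
    [-0.06, 0.21, 0, 0, 0, -2],
    [-0.13, 0.53, 0, 0, 0, -5],
    [-0.18, 0.81, 0, 0, 0, -7.5],
    [-0.22, 1.08, 0, 0, 0, -10],
    [-0.24, 1.36, 0, 0, 0, -12.5],
    [-0.25, 1.63, 0, 0, 0, -15],
    [-0.25, 1.91, 0, 0, 0, -17.5],
    [-0.24, 2.18, 0, 0, 0, -20],
    [-0.2, 2.61, 0, 0, 0, -24],
    [-0.2, 2.61, 0, 0, 0, -24]
  ]
}}

```text
clock: 16.27
tcp_pos: [0.4918, 0.1202, 0.0551]
tool_rot: [[0.97, 0.244, -0.0], [0.244, -0.97, 0.001], [-0.0, -0.001, -1.0]]
ft_force: [-0.4, 5.1, 0.3]
opening: -0.0
```

```bash
python3 - <<'E'
from h import *
st()
E
```

```text
t 16.27 p [0.4918 0.1202 0.0551] yaw 14.13 rad 0.0608 tan -0.0176 Ft -5.09 Fr -0.82 Fz 0.31
```

Request:
{"method": "carry_out", "body": {
  "deltas": [
    [-0.06, 0.21, 0, 0, 0, -2],
    [-0.13, 0.53, 0, 0, 0, -5],
    [-0.18, 0.81, 0, 0, 0, -7.5],
    [-0.22, 1.08, 0, 0, 0, -10],
    [-0.24, 1.36, 0, 0, 0, -12.5],
    [-0.25, 1.63, 0, 0, 0, -15],
    [-0.25, 1.91, 0, 0, 0, -17.5],
    [-0.24, 2.18, 0, 0, 0, -20],
    [-0.2, 2.61, 0, 0, 0, -24],
    [-0.2, 2.61, 0, 0, 0, -24]
  ]
}}

```text
clock: 17.52
tcp_pos: [0.496, 0.0943, 0.055]
tool_rot: [[0.787, 0.617, -0.001], [0.617, -0.787, 0.0], [-0.001, -0.001, -1.0]]
ft_force: [-3.1, 4.6, 1.3]
opening: 0.0003
```

```bash
python3 - <<'E'
from h import *
st()
c=shot('wrist','w8.png')
arc([.5,1,1.5,2],[.0605,.0177])
for n in('top','side'):
  c=shot(n,n+'8.png')
  for m in bot.mark_of(n,'lug')[:1]: 
    X=atz(c,m['position'],.055); print(n,m['p'],X,np.arctan2(*(X[:2]-AX)[::-1])*57.3)
E
```

```text
t 17.52 p [0.496  0.0943 0.055 ] yaw 38.13 rad 0.0611 tan -0.0178 Ft -5.54 Fr -0.46 Fz 1.25
[-0.02, 0.05, 0, 0, 0, -0.50], [-0.03, 0.11, 0, 0, 0, -1.00], [-0.04, 0.16, 0, 0, 0, -1.50], [-0.06, 0.21, 0, 0, 0, -2.00], 
side 0.79 [0.51126018 0.08581667 0.055     ] -143.66531156828265
```

View pics/w8.png

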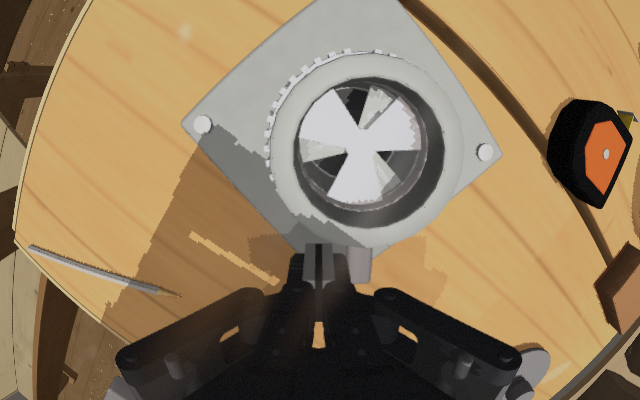

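Request:
{"method": "carry_out", "body": {
  "deltas": [
    [-0.06, 0.21, 0, 0, 0, -2],
    [-0.11, 0.43, 0, 0, 0, -4],
    [-0.15, 0.65, 0, 0, 0, -6],
    [-0.19, 0.86, 0, 0, 0, -8],
    [-0.19, 0.86, 0, 0, 0, -8]
  ]
}}

```text
clock: 18.4
tcp_pos: [0.4998, 0.0863, 0.055]
tool_rot: [[0.693, 0.721, -0.001], [0.721, -0.693, 0.0], [-0.001, -0.001, -1.0]]
ft_force: [-5.0, 4.0, 2.8]
opening: 0.0003
```

```bash
python3 - <<'E'
from h import *
for i in range(3): st()
E
```

```text
t 18.4 p [0.4998 0.0863 0.055 ] yaw 46.1 rad 0.0611 tan -0.0178 Ft -6.37 Fr 0.63 Fz 2.79
t 18.4 p [0.4998 0.0863 0.055 ] yaw 46.1 rad 0.0611 tan -0.0178 Ft -6.37 Fr 0.63 Fz 2.79
t 18.4 p [0.4998 0.0863 0.055 ] yaw 46.1 rad 0.0611 tan -0.0178 Ft -6.37 Fr 0.63 Fz 2.79
```

Request:
{"method": "carry_out", "body": {
  "deltas": [
    [-0.02, 0.05, 0, 0, 0, -0.5],
    [-0.03, 0.11, 0, 0, 0, -1],
    [-0.04, 0.16, 0, 0, 0, -1.5]
  ]
}}

```text
clock: 18.77
tcp_pos: [0.5005, 0.085, 0.055]
tool_rot: [[0.674, 0.738, -0.001], [0.738, -0.674, 0.0], [-0.001, -0.001, -1.0]]
ft_force: [-6.6, 4.0, 3.8]
opening: -0.0001
```

```bash
python3 - <<'E'
from h import *
for i in range(3): st()
E
```

```text
t 18.77 p [0.5005 0.085  0.055 ] yaw 47.59 rad 0.0611 tan -0.018 Ft -7.56 Fr 1.51 Fz 3.84
t 18.77 p [0.5005 0.085  0.055 ] yaw 47.59 rad 0.0611 tan -0.018 Ft -7.56 Fr 1.51 Fz 3.84
t 18.77 p [0.5005 0.085  0.055 ] yaw 47.59 rad 0.0611 tan -0.018 Ft -7.56 Fr 1.51 Fz 3.84
```

Request:
{"method": "carry_out", "body": {
  "deltas": [
    [0, 0, 0, 0, 0, 0],
    [0, 0, 0, 0, 0, 0]
  ]
}}

```text
clock: 19.02
tcp_pos: [0.5005, 0.085, 0.055]
tool_rot: [[0.675, 0.738, -0.001], [0.738, -0.675, 0.0], [-0.001, -0.001, -1.0]]
ft_force: [-5.4, 4.5, 3.8]
opening: 0.0
```

```bash
python3 - <<'E'
from h import *
for i in range(3): st()
E
```

```text
t 19.02 p [0.5005 0.085  0.055 ] yaw 47.58 rad 0.0611 tan -0.018 Ft -6.99 Fr 0.31 Fz 3.79
t 19.02 p [0.5005 0.085  0.055 ] yaw 47.58 rad 0.0611 tan -0.018 Ft -6.99 Fr 0.31 Fz 3.79
t 19.02 p [0.5005 0.085  0.055 ] yaw 47.58 rad 0.0611 tan -0.018 Ft -6.99 Fr 0.31 Fz 3.79
```

Request:
{"method": "carry_out", "body": {
  "deltas": [
    [-0.02, 0.05, 0, 0, 0, -0.5],
    [-0.03, 0.11, 0, 0, 0, -1],
    [-0.04, 0.16, 0, 0, 0, -1.5],
    [-0.04, 0.16, 0, 0, 0, -1.5],
    [-0.04, 0.16, 0, 0, 0, -1.5]
  ]
}}

```text
clock: 19.65
tcp_pos: [0.5014, 0.0835, 0.055]
tool_rot: [[0.655, 0.756, -0.002], [0.756, -0.655, 0.0], [-0.001, -0.001, -1.0]]
ft_force: [-4.9, 4.0, 4.4]
opening: -0.0002
```

Request:
{"method": "carry_out", "body": {
  "deltas": [
    [-0.02, 0.05, 0, 0, 0, -0.5],
    [-0.03, 0.11, 0, 0, 0, -1],
    [-0.04, 0.16, 0, 0, 0, -1.5],
    [-0.04, 0.16, 0, 0, 0, -1.5],
    [-0.04, 0.16, 0, 0, 0, -1.5]
  ]
}}

```text
clock: 20.27
tcp_pos: [0.5023, 0.0822, 0.055]
tool_rot: [[0.635, 0.772, -0.002], [0.772, -0.635, 0.0], [-0.001, -0.001, -1.0]]
ft_force: [-6.8, 2.3, 3.8]
opening: 0.0004
```

Request:
{"method": "carry_out", "body": {
  "deltas": [
    [-0.02, 0.05, 0, 0, 0, -0.5],
    [-0.03, 0.11, 0, 0, 0, -1],
    [-0.04, 0.16, 0, 0, 0, -1.5],
    [-0.04, 0.16, 0, 0, 0, -1.5],
    [-0.04, 0.16, 0, 0, 0, -1.5]
  ]
}}

```text
clock: 20.9
tcp_pos: [0.5033, 0.0808, 0.055]
tool_rot: [[0.615, 0.789, -0.002], [0.789, -0.615, 0.0], [-0.001, -0.001, -1.0]]
ft_force: [-6.6, 3.5, 4.0]
opening: 0.0
```

Request:
{"method": "carry_out", "body": {
  "deltas": [
    [-0.02, 0.05, 0, 0, 0, -0.5],
    [-0.03, 0.11, 0, 0, 0, -1],
    [-0.04, 0.16, 0, 0, 0, -1.5],
    [-0.04, 0.16, 0, 0, 0, -1.5],
    [-0.04, 0.16, 0, 0, 0, -1.5]
  ]
}}

```text
clock: 21.52
tcp_pos: [0.5042, 0.0795, 0.055]
tool_rot: [[0.594, 0.805, -0.002], [0.805, -0.594, -0.0], [-0.001, -0.001, -1.0]]
ft_force: [-8.0, 2.0, 4.9]
opening: 0.0004
```

Request:
{"method": "carry_out", "body": {
  "deltas": [
    [-0.02, 0.05, 0, 0, 0, -0.5],
    [-0.03, 0.11, 0, 0, 0, -1],
    [-0.04, 0.16, 0, 0, 0, -1.5],
    [-0.04, 0.16, 0, 0, 0, -1.5],
    [-0.04, 0.16, 0, 0, 0, -1.5]
  ]
}}

```text
clock: 22.15
tcp_pos: [0.5052, 0.0782, 0.055]
tool_rot: [[0.573, 0.82, -0.002], [0.82, -0.573, -0.0], [-0.001, -0.002, -1.0]]
ft_force: [-7.0, 1.6, 3.3]
opening: -0.0003
```

Request:
{"method": "carry_out", "body": {
  "deltas": [
    [-0.02, 0.05, 0, 0, 0, -0.5],
    [-0.03, 0.11, 0, 0, 0, -1],
    [-0.04, 0.16, 0, 0, 0, -1.5],
    [-0.04, 0.16, 0, 0, 0, -1.5],
    [-0.04, 0.16, 0, 0, 0, -1.5]
  ]
}}

```text
clock: 22.78
tcp_pos: [0.5062, 0.077, 0.055]
tool_rot: [[0.551, 0.835, -0.002], [0.835, -0.551, -0.0], [-0.001, -0.002, -1.0]]
ft_force: [-8.6, 2.0, 5.6]
opening: -0.0001
```

Request:
{"method": "carry_out", "body": {
  "deltas": [
    [0, 0, 0, 0, 0, 0]
  ]
}}

```text
clock: 22.9
tcp_pos: [0.5062, 0.0769, 0.055]
tool_rot: [[0.551, 0.835, -0.002], [0.835, -0.551, -0.0], [-0.001, -0.002, -1.0]]
ft_force: [-7.6, 2.2, 4.0]
opening: -0.0
```

Request:
{"method": "carry_out", "body": {
  "deltas": [
    [0, 0, 0, 0, 0, 0]
  ]
}}

```text
clock: 23.02
tcp_pos: [0.5062, 0.0769, 0.0549]
tool_rot: [[0.551, 0.835, -0.002], [0.835, -0.551, -0.0], [-0.001, -0.002, -1.0]]
ft_force: [-8.6, 2.6, 6.4]
opening: 0.0002
```

Request:
{"method": "carry_out", "body": {
  "deltas": [
    [-0.01, 0.03, 0, 0, 0, -0.25],
    [-0.02, 0.06, 0, 0, 0, -0.5],
    [-0.02, 0.08, 0, 0, 0, -0.75],
    [-0.02, 0.08, 0, 0, 0, -0.75],
    [-0.02, 0.08, 0, 0, 0, -0.75]
  ]
}}

```text
clock: 23.65
tcp_pos: [0.5067, 0.0763, 0.0549]
tool_rot: [[0.54, 0.842, -0.002], [0.842, -0.54, -0.0], [-0.001, -0.002, -1.0]]
ft_force: [-9.8, 2.7, 6.1]
opening: -0.0002
```

Request:
{"method": "carry_out", "body": {
  "deltas": [
    [0, 0, 0, 0, 0, 0]
  ]
}}

```text
clock: 23.78
tcp_pos: [0.5067, 0.0764, 0.0549]
tool_rot: [[0.54, 0.842, -0.002], [0.842, -0.54, -0.0], [-0.001, -0.002, -1.0]]
ft_force: [-9.1, 2.6, 5.5]
opening: -0.0
```

Request:
{"method": "carry_out", "body": {
  "deltas": [
    [0, 0, 0, 0, 0, 0]
  ]
}}

```text
clock: 23.9
tcp_pos: [0.5067, 0.0764, 0.055]
tool_rot: [[0.54, 0.842, -0.002], [0.842, -0.54, -0.0], [-0.001, -0.002, -1.0]]
ft_force: [-9.0, 3.3, 5.7]
opening: 0.0001
```

Request:
{"method": "carry_out", "body": {
  "deltas": [
    [-0.01, 0.03, 0, 0, 0, -0.25],
    [-0.02, 0.06, 0, 0, 0, -0.5],
    [-0.02, 0.08, 0, 0, 0, -0.75],
    [-0.02, 0.08, 0, 0, 0, -0.75],
    [-0.02, 0.08, 0, 0, 0, -0.75]
  ]
}}

```text
clock: 24.52
tcp_pos: [0.5071, 0.0758, 0.0549]
tool_rot: [[0.529, 0.849, -0.003], [0.849, -0.529, 0.0], [-0.001, -0.002, -1.0]]
ft_force: [-10.3, 2.3, 6.2]
opening: 0.0001
```

Request:
{"method": "carry_out", "body": {
  "deltas": [
    [0, 0, 0, 0, 0, 0]
  ]
}}

```text
clock: 24.65
tcp_pos: [0.5072, 0.0758, 0.0549]
tool_rot: [[0.529, 0.849, -0.003], [0.849, -0.529, -0.0], [-0.001, -0.002, -1.0]]
ft_force: [-10.3, 2.5, 6.8]
opening: 0.0
```

Request:
{"method": "carry_out", "body": {
  "deltas": [
    [0, 0, 0, 0, 0, 0]
  ]
}}

```text
clock: 24.78
tcp_pos: [0.5071, 0.0758, 0.0549]
tool_rot: [[0.529, 0.849, -0.003], [0.849, -0.529, -0.0], [-0.001, -0.002, -1.0]]
ft_force: [-9.9, 1.0, 5.7]
opening: -0.0001
```

Request:
{"method": "carry_out", "body": {
  "deltas": [
    [-0.01, 0.03, 0, 0, 0, -0.25],
    [-0.02, 0.06, 0, 0, 0, -0.5],
    [-0.02, 0.06, 0, 0, 0, -0.5]
  ]
}}

```text
clock: 25.15
tcp_pos: [0.5075, 0.0753, 0.0549]
tool_rot: [[0.521, 0.853, -0.003], [0.853, -0.521, 0.0], [-0.001, -0.002, -1.0]]
ft_force: [-9.0, 4.2, 7.1]
opening: 0.0
```

```bash
cat >> h.py <<'E'
def avg(n=12):
    F=[];Tq=[]
    for i in range(n):
        bot.camera('wrist'); s=bot.read_state(); F.append(s['ft_force']);Tq.append(s['ft_torque'])
    F=np.array(F);Tq=np.array(Tq);R=np.array(s['tool_rot'])
    print(s['clock'],s['tcp_pos'],'Ftool',np.round(R.T@F.mean(0),2),'sd',F.std(0).round(2),'Ttool',np.round(R.T@Tq.mean(0),3),Tq.std(0).round(3))
E
python3 - <<'E'
from h import *
avg()
cv2.imwrite('pics/w9.png',bot.camera('wrist')['image']); st()
E
```

```text
25.75 [0.5075138  0.07535032 0.05491626] Ftool [-2.77 -9.98 -6.34] sd [0.42 0.5  0.48] Ttool [ 1.544 -0.413  0.024] [0.025 0.03  0.031]
t 25.8 p [0.5075 0.0753 0.0549] yaw 58.57 rad 0.0612 tan -0.0183 Ft -9.52 Fr 3.18 Fz 6.2
```

View pics/w9.png

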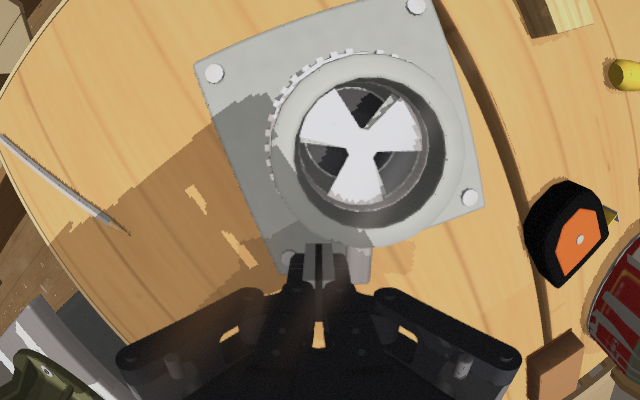

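Request:
{"method": "carry_out", "body": {
  "deltas": [
    [0, -0.05, 0, 0, 0, 0],
    [0, -0.1, 0, 0, 0, 0],
    [0, -0.1, 0, 0, 0, 0]
  ]
}}

```text
clock: 26.18
tcp_pos: [0.5074, 0.0756, 0.055]
tool_rot: [[0.521, 0.853, -0.001], [0.853, -0.521, -0.0], [-0.001, -0.001, -1.0]]
ft_force: [-5.2, 0.1, 1.8]
opening: -0.0
```

```bash
python3 - <<'E'
from h import *
avg()
E
```

```text
26.775 [0.50743239 0.07557041 0.05496659] Ftool [-2.95 -4.68 -2.66] sd [0.5  0.51 0.46] Ttool [ 0.69  -0.483  0.034] [0.027 0.032 0.027]
```

Request:
{"method": "carry_out", "body": {
  "deltas": [
    [0, -0.05, 0, 0, 0, 0],
    [0, -0.1, 0, 0, 0, 0],
    [0, -0.1, 0, 0, 0, 0]
  ]
}}

```text
clock: 27.15
tcp_pos: [0.5071, 0.0762, 0.0552]
tool_rot: [[0.521, 0.853, 0.001], [0.853, -0.521, 0.0], [0.0, 0.001, -1.0]]
ft_force: [0.2, 0.3, -1.1]
opening: 0.0001
```

```bash
python3 - <<'E'
from h import *
avg()
E
```

```text
27.75 [0.50688654 0.07621947 0.05509658] Ftool [0.03 0.2  0.15] sd [0.4  0.47 0.55] Ttool [0.    0.004 0.007] [0.037 0.02  0.019]
```

Request:
{"method": "carry_out", "body": {
  "deltas": [
    [0, -0.3, 0, 0, 0, 0],
    [-0.2, -0.8, 0, 0, 0, 0],
    [-0.3, -1.2, 0, 0, 0, 0],
    [-0.3, -1.2, -2, 0, 0, 0],
    [-0.3, -1.2, -6, 0, 0, 0],
    [-0.3, -1.2, -10, 0, 0, 0],
    [-0.3, -1.2, -14, 0, 0, 0],
    [-0.3, -1.2, -14, 0, 0, 0],
    [-0.3, -1.2, -14, 0, 0, 0]
  ]
}}

```text
clock: 28.88
tcp_pos: [0.4946, 0.0799, 0.1944]
tool_rot: [[0.521, 0.853, -0.001], [0.853, -0.521, -0.0], [-0.0, -0.001, -1.0]]
ft_force: [-0.4, 0.5, 0.2]
opening: 0.0002
```

```bash
python3 - <<'E'
from h import *
st()
a=shot('side','s10.png')
c=shot('top','t10.png')
for n,c in(('side',a),('top',c)):
  for nm,z in[('cap_knob',.028),('lug',.055),('tape',0),('offcut',0),('sander',0)]:
    for m in bot.mark_of(n,nm)[:1]: print(n,nm,round(m['p'],2),np.round(m['position'],1),np.round(atz(c,m['position'],z),4))
E
```

```text
t 28.88 p [0.4946 0.0799 0.1944] yaw 58.57 rad 0.064 tan -0.0317 Ft -0.63 Fr -0.18 Fz 0.23
side cap_knob 0.56 [367.  197.1] [ 0.4689 -0.1735  0.028 ]
side lug 0.74 [350.4 239.3] [0.5244 0.0723 0.055 ]
side tape 0.55 [280.9 240. ] [ 0.6841 -0.0144  0.    ]
side offcut 0.9 [245.7 289.5] [0.7379 0.1663 0.    ]
side sander 0.81 [304.8 198. ] [ 0.6371 -0.2286  0.    ]
top cap_knob 0.75 [401.2 248.4] [ 0.4823 -0.1808  0.028 ]
top tape 0.82 [337.1 175.8] [ 0.6766 -0.0263  0.    ]
top offcut 0.74 [257.9 156.6] [0.7324 0.1799 0.    ]
top sander 0.97 [418.8 188.3] [ 0.639  -0.2371  0.    ]
```

View pics/s10.png

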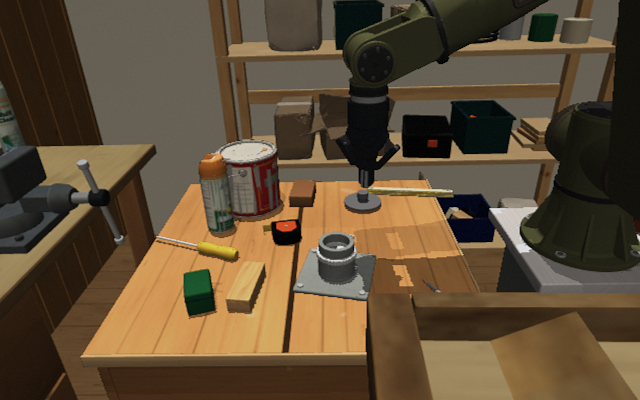

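```bash
python3 - <<'E'
from rig import bot
print(bot.close_job())
E
```

```text
the job is handed in; nothing more can be done
None
```

I handed the job in at about 29 s on the robot clock. The cap is off and the ring is pressed into its rubber stop. The depth of that press is an estimate from force, not a direct reading.

- **Cap:** I lifted it by the knob and set it down knob up at about x 0.48, y -0.185. It touched down at about 13–15 N, and I then let it go. The last side picture shows it standing level, knob up.
- **Ring:** I pushed the lug anticlockwise with the shut fingers, in small steps. The push held at about 7 N through 1.04–1.14 rad, then rose through 8.2, 9.4 and 9.7 to 10.0 N (the last an average of 12 readings). I stopped there, about 3 N above the drag. I then backed the fingers off and raised the arm clear, with contact force back to about 0.
- **Press depth (checks that disagreed):** The force points to about 0.025 rad pressed in. The tool's travel after the first rise points to about 0.04 rad. Both lie within the snug range of 0.012–0.055 rad, but the force rose only about half as fast as the stated rubber stiffness would give. I chose not to press further.
- **Bystanders:** The tape measure, offcut and sanding block were found within about 11 mm of their starting positions, which is the scatter of the measurement; the robot never went near them.
- **Collars:** I saw no sign of contact with either fixed collar.
- **Port position:** The cameras disagreed by up to about 6 mm in y on where the port's axis is. I used x 0.555, y 0.118, which left about 9 mm of planned clearance.

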